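# Fetch the turned stop from the setup rack

### The arm

A 6-joint arm with a two-finger parallel gripper is mounted at the origin on a cart in front of the work surface, level with it; the furniture and walls round the work are solid. World frame = base frame: x ahead of the robot, y to its left, z up, the work surface at z = 0. Lengths are in m, angles in rad, forces in N, time in s.
With the tool pointing down it reaches from about 0.375 to 0.975 m from the base axis. Payload 3.8 kg.
Tool frame: the origin (TCP) lies at the very end of the fingers, on their centre line; the grasp point (between the pads) lies 19 mm behind it; z points along the fingers, y is the line along which they close (so a half turn about z gives the same grasp; the last joint's range is limited). The gripper opens to 88 mm and grips with 3 to 60 N. Pads are 18 mm wide; open, the fingers measure 123 mm over their backs; the gripper's body (75 mm by 187 mm) begins 45 mm behind the grasp point.
Start: joints at [1.305, 0.264, 1.604, -0, 1.274, -0.037], TCP at [0.153, 0.657, 0.239] pointing down, gripper open.
Joint ranges: [-2.63, 2.63], [-0.94, 2.18], [0.31, 2.57], [-1.31, 4.45], [0, 2.66], [-2.55, 2.55]. Speed limits (rad/s): [2.57, 2.57, 3.14, 3.14, 3.14, 3.14].

### API

Orientations are given as [roll, pitch, yaw] about the fixed x, y, z axes, in that order (R = Rz(yaw) Ry(pitch) Rx(roll)).
In Python, from workcell import sense, camera, sign_off, look_for, masks_of, mark_of gives the robot as it stands.
- The arm moves only by the tool servo_tool, never from a script. Its argument "steps" is a list that holds one entry, the list of rows, each a list of 4 numbers: the shift along the tool's x, y, z in m, then the turn about the tool's z in degrees. In form: [[[tx, ty, tz, twist], ...]]. A call has 1 to 8 rows; each row is the pose to reach, as a shift and turn from the pose commanded when the call began, along the tool's axes at that moment; what a row does not reach only later rows make up. A row lasts 1/10 s, in which the tool goes at most 50 mm and 8.59 degrees, less where a joint would pass 70% of its speed; a pose out of reach is approached as far as the arm can. A call with a gripper value outside its range is refused whole. "gripper" is the opening in per cent of the stroke, from 0 (shut) to 100 (fully open), set as the call begins (left out, the last holds). The fingers move at their own pace and stop on an object; "squeeze" is the grip in N (left out, the last holds). Time passes only in rows, so rows that repeat a pose let the fingers close. It gives the time, the measured TCP pose, the force, the opening and the grip force at its end, in the units of the state.
- sense(): the state, without advancing time (a new reading comes with each control period).
- camera(name): name is "side" or "top"; returns a dict with "img" (480x640x3 uint8, red, green, blue), "vfov" (degrees; the focal length in pixels is half the picture's height over the tangent of half this angle, whatever the lens; pixels are square), "cx", "cy" (the principal point, pixels), "rvec" (rotation vector, rad) and "tvec" (3), from world to camera coordinates, as OpenCV has them. Camera axes: x right, y down, z forward; pixel columns grow to the right and rows downward; lengths in m; the calibration is good to about 2 mm. A picture is of the moment at which its call begins. There is no depth.
- sign_off(): hands the job in; it is judged then, once.
Trained networks look in a picture, given as the dict that the camera call returned (one of the last four; its "shot" number tells which), for a name from the list of things; names that differ only in an ending like _2 or _b are one class to them, and where a whole thing is asked for, a point or a joint stands for the part that bears it (a point fixed in the world has none). Each returns a list of dicts, best first, with "conf" (0 to 1); they miss things now and then, are a little off and sometimes report something else, mostly with a low value. They report only what shows in the picture. A call takes as long as a camera call. They do not tell look-alikes from the thing itself.
- look_for(thing, picture): "bbox" ([left, top, right, bottom] in pixels, round what is visible of it).
- masks_of(thing, picture): "region" (480x640 bool, what is visible of it) and "bbox" ([left, top, right, bottom] in pixels, round what is visible of it).
- mark_of(thing, picture): "location" ([column, row] in pixels: a listed point, or the origin of a listed thing).
The state is a dict: "time_s": time; "q": joint angles; "qvel": joint speeds; "joint_efforts": joint torques, N m; "eef_pos": TCP position; "tool_rot": TCP orientation; "contact_force": force on the tool from outside, world axes, zero at the start; "wrist_torque": the same for the moment, N m; "grip_width": opening from 0.0 (shut) to 1.0 (fully open); "finger_force": force on a finger pad.
Only numpy, scipy, OpenCV 4.12 (cv2) and the standard library are available. Lean on these libraries where they do the work, as an engineer would, in place of code of your own. Each camera call takes 0.05 s, during which the arm holds its last target. There are 200 camera calls.

### The job

The turned stop is wanted on its ringed seat plate, but it is hemmed in on the setup rack by the V block and the nest block: first set both blocks aside on the blue mat, standing as they stood, and leave the stop where it is meanwhile. With both still on the mat, take the stop out and stand it upright inside the ring of the seat plate; then put the two blocks back on the rack, each on the very spot and lying the same way as at the start (do not swap them). Do not shift the screw cup, the dial gauge or the tape roll.

Things in the scene. Friction and masses are not known exactly. Their poses are not given: they have to be found in the camera images.
- turned_stop: turned aluminium stop: upright cylinder 55 mm in diameter and 43 mm high with a narrower bored neck on top, 57 mm high in all, 0.28 kg give or take a third. Origin: centre of its underside (within 1 mm of what it stands on; it may lean by up to 0.05 rad), z up. Starts in the middle bay of the rack between the two rails. Grip the cylinder, below 43 mm, along the row of the rack (rack's y), with the fingers in the end bays once these are empty: the rails leave no room across.
- v_block: ground steel V block, 40 x 52 x 34 mm (its x, y, z), 0.33 kg give or take a third, the V groove on top running along its y. Origin: centre of its underside. Its flat sides face its +x and -x, 40 mm apart: grip there. Starts on one end bay of the rack (which one varies), its y along the rack's y.
- nest_block: machined pale-grey nest block, 35 x 45 x 22 mm (its x, y, z) with four small holes on top, 0.09 kg give or take a third. Origin: centre of its underside. Grip across its x, 35 mm. Starts on the other end bay of the rack, its y along the rack's y.
- rack: fixed setup rack: dark steel plate 80 x 190 mm (x, y), top 8 mm above the bench, with three bays in a row along its y: middle bay at its centre, end bays (grey patches) centred 58 mm to either side. Two aluminium rails, 8 mm thick, 48 mm long in y, reaching 48 mm above the bench, at x = +-35 mm beside the middle bay only (62 mm clear between). Origin: centre of its underside, at bench height.
- mat: flat blue mat, fixed, 110 x 150 x 4 mm (x, y, z): the side area where the two blocks wait. Origin: centre of its underside at bench height; its top is 4 mm above. It lies to the robot's left or right, the seat plate on the other side.
- seat: seat plate for the stop, fixed: aluminium plate 110 x 110 mm, top 8 mm above the bench, with a raised brass ring round a black disc, inside diameter 75 mm, outside 85 mm, 4 mm high. The stop stands inside the ring on the plate top. Origin: centre of the plate's underside at bench height; the ring is centred on it.
- screw_cup: bystander: round steel cup with screws, 73 mm in diameter, 24 mm high, loose, behind the rack. Origin: centre of its underside. Leave alone. Above and behind it hangs the press's upright guard sheet (plane y = 0.02 m, from x = 0.65 m onward, from 0.37 m above the bench upward): swing across the middle with the arm drawn in, so that a high wrist clears it.
- dial_gauge: bystander: dial indicator lying on its back, 118 x 55 x 21 mm, loose. Origin: centre of its underside. Leave alone.
- tape_roll: bystander: amber tape roll lying flat, 86 mm in diameter, 20 mm high, loose. Origin: centre of its underside. Leave alone.
There are look-alikes about, which are no part of the job. What is shaped like the turned_stop but yellow is not meant.

How it is judged:
On the way, in this order (a step that is already met when the one before it is completed fails the run):
1. both blocks stand released on the blue mat, the stop still in its bay (x of v_block in the frame of mat between -0.055 and 0.055 m and y of v_block in the frame of mat between -0.075 and 0.075 m and z of v_block in the frame of mat between 0 and 0.009 m and angle between each of v_block, nest_block's own z axis and vertical below 0.1 rad and contact force between each of v_block, nest_block and the fingers below 0.2 N and linear speed of each of v_block, nest_block below 0.03 m/s and x of nest_block in the frame of mat between -0.055 and 0.055 m and y of nest_block in the frame of mat between -0.075 and 0.075 m and z of nest_block in the frame of mat between 0 and 0.009 m and distance of turned_stop from where it was at the start of the episode below 0.03 m), for 0.2 s.
2. the stop stands released inside the ring of the seat plate while both blocks still stand on the mat (horizontal distance between turned_stop and seat below 0.012 m and z of turned_stop in the frame of seat between 0.004 and 0.0115 m and angle between turned_stop's own z axis and vertical below 0.15 rad and contact force between each of turned_stop, v_block, nest_block and the fingers below 0.2 N and linear speed of each of turned_stop, v_block, nest_block below 0.03 m/s and x of v_block in the frame of mat between -0.055 and 0.055 m and y of v_block in the frame of mat between -0.075 and 0.075 m and z of v_block in the frame of mat between 0 and 0.009 m and angle between each of v_block, nest_block's own z axis and vertical below 0.1 rad and x of nest_block in the frame of mat between -0.055 and 0.055 m and y of nest_block in the frame of mat between -0.075 and 0.075 m and z of nest_block in the frame of mat between 0 and 0.009 m), for 0.2 s.
At the end, for the whole second after the job is handed in: Stop upright inside the ring (centre within 12 mm); V block and nest block upright on the rack, each within 14 mm and about 0.2 rad of its start; screw cup, dial gauge and tape roll within 20 mm of their starts; all released and at rest (horizontal distance between turned_stop and seat below 0.012 m and z of turned_stop in the frame of seat between 0.004 and 0.0115 m and angle between turned_stop's own z axis and vertical below 0.15 rad and contact force between each of turned_stop, v_block, nest_block and the fingers below 0.2 N and linear speed of each of turned_stop, v_block, nest_block below 0.03 m/s and distance of each of v_block, nest_block from where it was at the start of the episode below 0.014 m and angle between each of v_block, nest_block's own z axis and vertical below 0.1 rad and angle between the x axis of each of v_block, nest_block and the x axis of rack, either way round below 0.2 rad and distance of each of screw_cup, dial_gauge, tape_roll from where it was at the start of the episode below 0.02 m); the robot touches nothing.
It fails at once if the screw cup, the dial gauge or the tape roll is shifted by more than 20 mm (distance of any of screw_cup, dial_gauge, tape_roll from where it was at the start of the episode above 0.02 m).
It also fails if it takes over 109 s, if anything falls off the work surface, if the arm or the gripper's body presses on something with over 40 N, if the wrist force passes 120 N, or if a joint passes its speed limit or range.

## Working session

There is one attempt and no reset: what is moved stays moved. The work goes in short steps, Python scripts to look and compute and a tool call to move; the robot and the scene stay as the last step left them, time stands still between calls to the robot, and variables do not carry over. Pictures are saved under pics/ and viewed, at most 14 in all, crops included, and the job is handed in when it is done.

Besides the shell and the picture viewer there is one more tool, called after "Request:" as name(argument=value, ...) on one line, values as JSON. servo_tool: Moves the arm, as the interface text tells. Its arguments: {"type":"object","properties":{"steps":{"type":"array","items":{"type":"array","items":{"type":"array","items":{"type":"number"}}}},"gripper":{"type":"number"},"squeeze":{"type":"number"}},"required":["steps"]}

```bash
mkdir -p pics
cat > h.py <<'E'
import numpy as np, cv2
from workcell import *
def cam(n):
    c=camera(n); R,_=cv2.Rodrigues(np.array(c["rvec"],float)); t=np.array(c["tvec"],float).ravel()
    f=240/np.tan(np.radians(c["vfov"])/2); c["R"]=R;c["t"]=t;c["f"]=f
    return c
def ray(c,p,z):
    d=c["R"].T@np.array([(p[0]-c["cx"])/c["f"],(p[1]-c["cy"])/c["f"],1.]); o=-c["R"].T@c["t"]
    return o+d*(z-o[2])/d[2]
def proj(c,X):
    q=c["R"]@np.array(X,float)+c["t"]; return c["f"]*q[:2]/q[2]+[c["cx"],c["cy"]]
def save(c,n): cv2.imwrite("pics/"+n,c["img"][:,:,::-1])
E
python3 - <<'E'
from h import *
T=cam("top");S=cam("side");save(T,"t0.png");save(S,"s0.png")
for c,n in((T,"top"),(S,"side")):
    print(n,"campos",-c["R"].T@c["t"],c["f"])
    for th in["turned_stop","v_block","nest_block","rack","mat","seat","screw_cup","dial_gauge","tape_roll"]:
        z=.008 if th in("turned_stop","v_block","nest_block") else 0
        for m in mark_of(th,c)[:2]: print(th,round(m["conf"],2),np.round(m["location"]),np.round(ray(c,m["location"],z),4))
s=sense();print(s["eef_pos"],s["tool_rot"],s["grip_width"])
E
```

```text
top campos [0.47188314 0.01887017 1.42064801] 591.7710880725082
turned_stop 0.85 [185. 288.] [0.4565 0.3555 0.008 ]
turned_stop 0.83 [324. 263.] [0.5133 0.0231 0.008 ]
v_block 0.76 [344. 264.] [ 0.5122 -0.0256  0.008 ]
v_block 0.17 [442. 291.] [ 0.4437 -0.2573  0.008 ]
nest_block 0.73 [297. 267.] [0.5047 0.0876 0.008 ]
rack 0.96 [324. 267.] [0.5047 0.0244 0.    ]
mat 0.67 [444. 294.] [ 0.4383 -0.2623  0.    ]
seat 0.82 [234. 273.] [0.4929 0.239  0.    ]
screw_cup 0.79 [367. 197.] [ 0.6735 -0.0831  0.    ]
dial_gauge 0.81 [445. 205.] [ 0.6517 -0.2693  0.    ]
tape_roll 0.7 [320. 267.] [0.5043 0.0318 0.    ]
tape_roll 0.66 [230. 206.] [0.6533 0.2503 0.    ]
side campos [0.17258495 0.63801748 0.53894406] 459.3367781547807
turned_stop 0.87 [339. 269.] [0.5016 0.039  0.008 ]
turned_stop 0.57 [367. 210.] [ 0.5581 -0.1848  0.008 ]
v_block 0.77 [354. 252.] [ 0.5047 -0.0249  0.008 ]
v_block 0.62 [353. 189.] [ 0.6318 -0.2525  0.008 ]
nest_block 0.81 [325. 286.] [0.4972 0.0963 0.008 ]
rack 0.86 [339. 267.] [0.5109 0.0245 0.    ]
mat 0.61 [431. 212.] [ 0.4369 -0.2689  0.    ]
mat 0.52 [300. 220.] [ 0.6683 -0.0748  0.    ]
seat 0.71 [278. 344.] [0.4921 0.2466 0.    ]
screw_cup 0.94 [300. 220.] [ 0.669  -0.0743  0.    ]
dial_gauge 0.63 [349. 187.] [ 0.6548 -0.2713  0.    ]
[0.1530697  0.65740129 0.2386789 ] [-3.14155784e+00  2.27752550e-05  2.91286935e+00] 1.0024162431283783
```

View pics/t0.png

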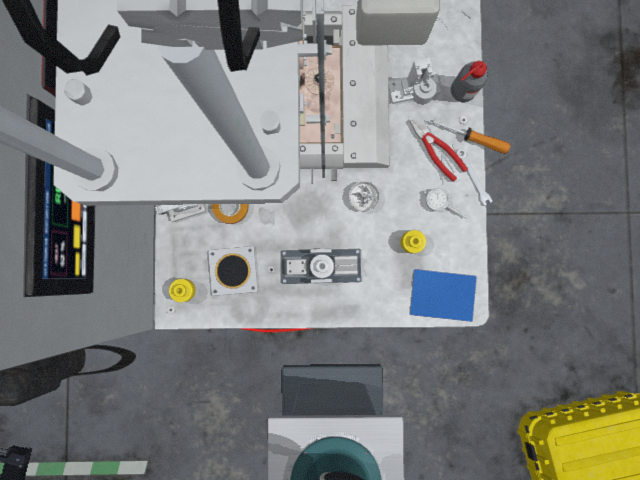

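View pics/s0.png

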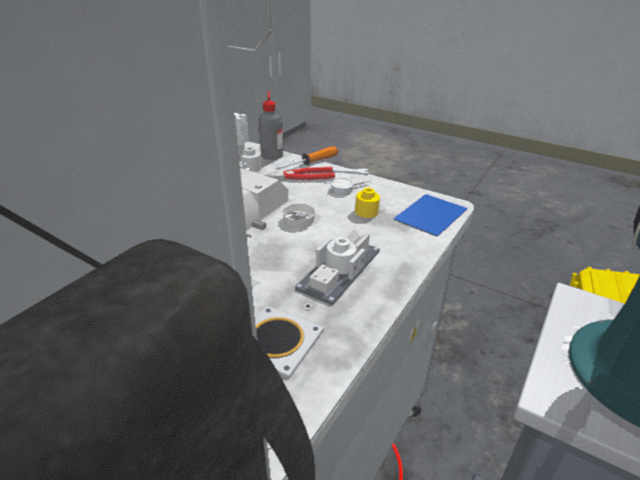

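The top view shows the rack at about (321,267), with the nest block on its left (295,267), the stop at (321,265) and the V block on its right (346,265). The mat is at (443,295), the seat at (232,271) and the two yellow decoys at (413,241) and (181,290). The cabinet on the left lies beyond y≈0.42, x≈0.36. Next I refine the positions using masks.

Run:
```python
from h import *
T=cam("top");S=cam("side")
def rect(c,th,z):
    for m in masks_of(th,c)[:2]:
        r=m["region"].astype(np.uint8); cs,_=cv2.findContours(r,0,2); k=max(cs,key=cv2.contourArea)
        P=np.array([ray(c,p,z)[:2] for p in k[:,0]],np.float32)
        (cx,cy),(w,h),a=cv2.minAreaRect(P*1000); print(th,round(m["conf"],2),m["bbox"],np.round([cx,cy,w,h,a],1))
for n,c in(("top",T),("side",S)):
    print(n)
    for th,z in(("rack",.008),("mat",.004),("seat",.008),("nest_block",.030),("v_block",.042),("turned_stop",.055)): rect(c,th,z)
# seat disc: dark pixels
for c,b in((T,(200,240,265,305)),):
    g=c["img"].max(2).astype(int); m=np.zeros_like(g,bool); m[b[1]:b[3],b[0]:b[2]]=g[b[1]:b[3],b[0]:b[2]]<60
    v,u=np.nonzero(m); print("disc",u.mean(),v.mean(),m.sum(),ray(c,(u.mean(),v.mean()),.008))
a=np.hstack([cv2.resize(T["img"][235:300,265:375],None,fx=4,fy=4,interpolation=2),cv2.resize(S["img"][225:315,285:390],(303,260),interpolation=2)])
cv2.imwrite("pics/c0.png",a[:,:,::-1]); print(S["tvec"])
```

```text
top
rack 0.88 [281.3, 249.2, 362.9, 285.3] [507.   30.8  82.7 193.6   1.6]
mat 0.6 [408.4, 267.4, 477.9, 321.8] [ 434.4 -261.1  153.9  111.6   83.5]
seat 0.71 [409.2, 267.6, 476.0, 320.5] [ 435.5 -257.9  154.2  110.8   83.5]
seat 0.59 [209.5, 245.6, 260.9, 297.6] [498.6 243.  110.8 112.3   4.6]
nest_block 0.6 [287.8, 259.6, 304.1, 278.1] [505.6  88.9  42.3  35.2  89.7]
v_block 0.59 [336.2, 252.8, 356.5, 276.5] [508.9 -25.9  51.3  39.6  89.4]
turned_stop 0.89 [310.3, 254.7, 334.4, 276.9] [505.6  29.9  52.2  52.2  44.4]
turned_stop 0.8 [169.1, 277.4, 194.3, 299.1] [453.4 350.6  60.1  50.5  89.5]
side
rack 0.57 [294.2, 237.4, 375.0, 304.5] [516.1  38.3 107.6 189.9   2.5]
mat 0.67 [391.4, 191.7, 464.6, 236.6] [ 434.2 -253.9  153.9  110.3   82.8]
seat 0.81 [257.8, 308.4, 322.1, 377.1] [495.1 244.8 110.8 111.1   3.5]
nest_block 0.79 [309.2, 266.6, 337.7, 291.4] [498.2 101.1  45.9  63.3   1. ]
v_block 0.52 [343.3, 225.6, 368.8, 253.6] [497.1 -25.8  47.8  77.3  57.8]
turned_stop 0.59 [351.7, 186.1, 379.3, 217.7] [ 541.2 -142.4   51.8  132.4   24.7]
turned_stop 0.56 [323.4, 236.8, 354.2, 274.2] [493.3  54.2  53.2 109.3  31.7]
disc 232.23435225618633 270.5240174672489 687 [0.49796876 0.24222677 0.008     ]
[0.48297278 0.19228703 0.67607363]
```

View pics/c0.png

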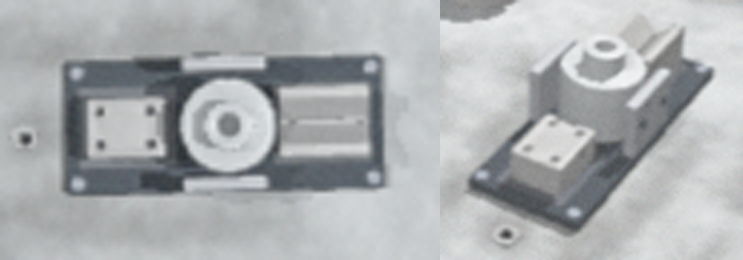

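The crop confirms the row order. The nest block is at about (507,88), the V block at about (508,−26), and the rack yaw is about 1.5°. Before swinging the arm I'll check what the black object on the left is.

```bash
cat >> h.py <<'E'
def to(x,y,z,yawdeg):
    "tool-axis shift and twist from the measured pose to a tool-down pose"
    from scipy.spatial.transform import Rotation as Ro
    s=sense(); R=Ro.from_euler('xyz',s["tool_rot"]).as_matrix()
    d=R.T@(np.array([x,y,z])-s["eef_pos"]); tw=-((yawdeg-np.degrees(s["tool_rot"][2])+180)%360-180)
    return np.round(d,4),round(tw,2)
E
python3 - <<'E'
from h import *
T=cam("top");S=cam("side")
for p in((300,440),(240,290),(150,250)):
    for z in(-.6,-.3,0,.2,.3,.4,.45): 
        X=ray(S,p,z); print(p,z,np.round(X,3),np.round(proj(T,X)))
for p in((155,330),(95,345),(135,355),(60,380),(12,440)):
    print(p,[np.round(ray(T,p,z)[:2],2) for z in(-.6,0,.3,.6)])
print(proj(T,(.153,.657,.239)),proj(T,(.13,.55,.35)))
import cv2; cv2.imwrite("pics/c1.png",cv2.resize(T["img"][280:480,0:200],None,fx=2.5,fy=2.5)[:,:,::-1])
E
```

```text
(300, 440) -0.6 [ 0.591  0.057 -0.6  ] [314. 246.]
(300, 440) -0.3 [ 0.48  0.21 -0.3 ] [260. 278.]
(300, 440) 0 [0.37  0.363 0.   ] [182. 325.]
(300, 440) 0.2 [0.297 0.465 0.2  ] [108. 369.]
(300, 440) 0.3 [0.26  0.516 0.3  ] [ 61. 397.]
(300, 440) 0.4 [0.224 0.567 0.4  ] [  4. 430.]
(300, 440) 0.45 [0.205 0.593 0.45 ] [-29. 450.]
(240, 290) -0.6 [ 1.129 -0.33  -0.6  ] [424.  90.]
(240, 290) -0.3 [ 0.877 -0.075 -0.3  ] [356. 142.]
(240, 290) 0 [0.625 0.18  0.   ] [259. 218.]
(240, 290) 0.2 [0.457 0.35  0.2  ] [165. 289.]
(240, 290) 0.3 [0.373 0.435 0.3  ] [105. 335.]
(240, 290) 0.4 [0.289 0.52  0.4  ] [ 33. 391.]
(240, 290) 0.45 [0.247 0.562 0.45 ] [ -9. 423.]
(150, 250) -0.6 [ 1.619 -0.323 -0.6  ] [420. -45.]
(150, 250) -0.3 [ 1.238 -0.07  -0.3  ] [353.  23.]
(150, 250) 0 [0.857 0.183 0.   ] [257. 123.]
(150, 250) 0.2 [0.603 0.352 0.2  ] [165. 219.]
(150, 250) 0.3 [0.476 0.436 0.3  ] [105. 280.]
(150, 250) 0.4 [0.349 0.521 0.4  ] [ 33. 355.]
(150, 250) 0.45 [0.286 0.563 0.45 ] [ -9. 399.]
(155, 330) [array([0.31, 0.6 ]), array([0.36, 0.43]), array([0.38, 0.34]), array([0.41, 0.26])]
(95, 345) [array([0.26, 0.8 ]), array([0.32, 0.57]), array([0.36, 0.45]), array([0.39, 0.34])]
(135, 355) [array([0.23, 0.67]), array([0.3 , 0.47]), array([0.34, 0.38]), array([0.37, 0.28])]
(60, 380) [array([0.15, 0.92]), array([0.24, 0.65]), array([0.29, 0.52]), array([0.34, 0.38])]
(12, 440) [array([-0.05,  1.08]), array([0.1 , 0.76]), array([0.18, 0.61]), array([0.26, 0.45])]
[  1.95345111 446.7517338 ] [ 27.63788663 477.11984704]
```

View pics/c1.png

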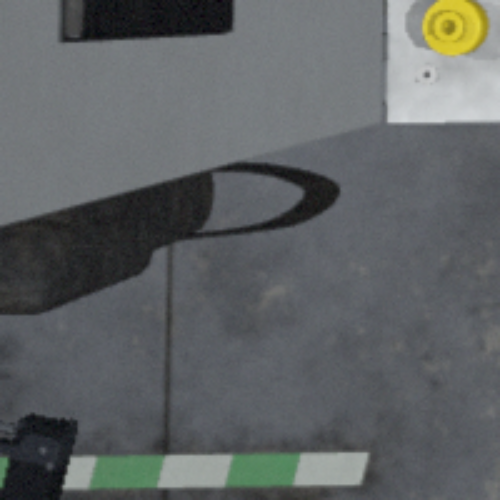

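The black thing hangs on the cabinet front, with its strap reaching in to about r≈0.53 m from the base. I'll draw the arm in to r≈0.385, then swing.

Request:
servo_tool(steps=[[[0,-0.05,0,0],[0,-0.1,0,0],[0,-0.15,0,0],[0,-0.2,0,0],[0,-0.245,0,0],[0,-0.29,0,0],[0,-0.29,0,0]]])

```text
time_s: 2.5
eef_pos: [0.086, 0.3702, 0.2378]
tool_rot: [-3.14, -0.0, 2.913]
contact_force: [-0.7, -0.7, -0.3]
grip_width: 0.998
finger_force: 0.0
```

Run:
```python
from h import *
s=sense();p=s["eef_pos"];r=.385;a0=np.arctan2(p[1],p[0]);print(p,s["tool_rot"],np.hypot(p[0],p[1]),np.degrees(a0),s["q"])
for k in range(1,9):
    a=a0-np.radians(7)*k; print(k,to(r*np.cos(a),r*np.sin(a),p[2],np.degrees(s["tool_rot"][2])-7*k))
```

```text
[0.08598722 0.37016004 0.23783923] [-3.13976161e+00 -1.98541094e-05  2.91277884e+00] 0.3800161267718633 76.92227910988738 [ 1.27706534e+00 -3.25324816e-01  2.17798522e+00 -1.02981666e-04
  1.29076072e+00 -6.48886403e-02]
1 (array([-0.0469,  0.0021, -0.    ]), np.float64(7.0))
2 (array([-0.0931, -0.0064,  0.    ]), np.float64(14.0))
3 (array([-0.138 , -0.0205,  0.    ]), np.float64(21.0))
4 (array([-1.808e-01, -4.000e-02,  1.000e-04]), np.float64(28.0))
5 (array([-2.209e-01, -6.450e-02,  1.000e-04]), np.float64(35.0))
6 (array([-2.577e-01, -9.380e-02,  2.000e-04]), np.float64(42.0))
7 (array([-2.906e-01, -1.273e-01,  2.000e-04]), np.float64(49.0))
8 (array([-3.193e-01, -1.645e-01,  3.000e-04]), np.float64(56.0))
```

Request:
servo_tool(steps=[[[-0.047,0.002,0,7],[-0.093,-0.006,0,14],[-0.138,-0.0205,0,21],[-0.181,-0.04,0,28],[-0.221,-0.0645,0,35],[-0.258,-0.094,0,42],[-0.29,-0.127,0,49],[-0.319,-0.1645,0,56]]])

```text
time_s: 3.3
eef_pos: [0.3629, 0.1412, 0.2394]
tool_rot: [3.139, -0.0, 1.93]
contact_force: [1.2, -0.2, 0.5]
grip_width: 1.003
finger_force: 0.0
```

Run:
```python
from h import *
print(to(.506,.0885,.1,91.6),sense()["q"])
```

```text
(array([-0.0997,  0.1151,  0.1396]), np.float64(19.01)) [ 3.06977483e-01 -3.07946482e-01  2.16288322e+00  1.43875445e-04
  1.28454624e+00 -5.26999373e-02]
```

Request:
servo_tool(steps=[[[-0.03,0.035,0,7],[-0.05,0.06,0.033,13],[-0.07,0.08,0.07,19],[-0.085,0.1,0.11,19],[-0.1,0.115,0.14,19],[-0.1,0.115,0.14,19],[-0.1,0.115,0.14,19]]])

```text
time_s: 4.0
eef_pos: [0.5038, 0.0899, 0.0981]
tool_rot: [-3.139, -0.0, 1.603]
contact_force: [-0.2, 1.2, 0.3]
grip_width: 0.998
finger_force: 0.0
```

Run:
```python
from h import *
print(to(.506,.0885,.014,91.6))
S=cam("side");save(S,"s1.png"); T=cam("top"); 
p=sense()["eef_pos"];print(p,proj(S,p))
a=np.hstack([cv2.resize(T["img"][225:305,265:375],None,fx=3,fy=3),cv2.resize(S["img"][190:310,260:400],(280,240))]);cv2.imwrite("pics/c2.png",a[:,:,::-1])
```

```text
(array([-0.0015,  0.0023,  0.0841]), np.float64(0.24))
[0.50471276 0.09051182 0.10027902] [324.13235413 240.81025712]
```

View pics/c2.png

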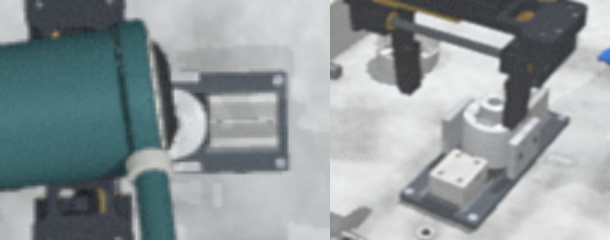

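Request:
servo_tool(steps=[[[-0.001,0.002,0.04,0],[-0.001,0.002,0.07,0],[-0.001,0.002,0.085,0],[-0.001,0.002,0.087,0],[-0.001,0.002,0.087,0]]])

```text
time_s: 4.6
eef_pos: [0.5067, 0.0896, 0.0134]
tool_rot: [3.139, -0.0, 1.605]
contact_force: [-0.2, -0.7, -0.8]
grip_width: 0.999
finger_force: 0.0
```

Request:
servo_tool(steps=[[[0,0,0,0],[0,0,0,0],[0,0,0,0],[0,0,0,0],[0,0,0,0],[0,0,0,0]]], gripper=30, squeeze=20)

```text
time_s: 5.2
eef_pos: [0.5058, 0.089, 0.0117]
tool_rot: [-3.142, -0.0, 1.604]
contact_force: [0.4, -0.2, 0.8]
grip_width: 0.479
finger_force: 0.0
```

Request:
servo_tool(steps=[[[0,0,0,0],[0,0,0,0],[0,0,0,0],[0,0,0,0]]], gripper=30)

```text
time_s: 5.6
eef_pos: [0.5058, 0.089, 0.0116]
tool_rot: [-3.141, 0.0, 1.604]
contact_force: [0.1, -0.0, -0.2]
grip_width: 0.396
finger_force: 19.9
```

Request:
servo_tool(steps=[[[0,0,-0.03,0],[0,0,-0.07,0],[0,0,-0.1,0],[0,0,-0.12,0],[0,0,-0.12,0],[0,0,-0.12,0]]])

```text
time_s: 6.2
eef_pos: [0.5056, 0.089, 0.1313]
tool_rot: [3.142, -0.0, 1.604]
contact_force: [-0.4, 0.3, -1.0]
grip_width: 0.396
finger_force: 19.9
```

Run:
```python
from h import *
s=sense();print(s["eef_pos"],s["tool_rot"],s["grip_width"])
# mat axes: long axis 150 direction from corners
T=cam("top");m=masks_of("mat",T)[0]["region"].astype(np.uint8);cs,_=cv2.findContours(m,0,2);k=max(cs,key=cv2.contourArea)
P=np.array([ray(T,p,.004)[:2] for p in k[:,0]],np.float32)*1000;r=cv2.minAreaRect(P);print(r);print(cv2.boxPoints(r))
```

```text
[0.50561524 0.08901471 0.13129968] [ 3.14152129e+00 -8.69467007e-06  1.60381790e+00] 0.39612179642559525
((434.7642822265625, -259.5162353515625), (151.4771270751953, 111.79232025146484), 83.6646499633789)
[[ 370.8519  -328.62427]
 [ 481.96152 -340.96027]
 [ 498.67667 -190.4082 ]
 [ 387.56705 -178.0722 ]]
```

Run:
```python
from h import *
print(to(.438,-.223,.12,83.7),to(.438,-.223,.0083,83.7))
```

```text
(array([-0.3095, -0.0766,  0.0101]), np.float64(8.19)) (array([-0.3095, -0.0762,  0.1218]), np.float64(8.19))
```

Request:
servo_tool(steps=[[[-0.045,-0.02,0,1],[-0.09,-0.035,0,2],[-0.135,-0.05,0,4],[-0.18,-0.06,0,5],[-0.225,-0.07,0,6],[-0.27,-0.075,0,7],[-0.3,-0.076,0.01,8],[-0.3095,-0.0766,0.03,8.2]]])

```text
time_s: 7.1
eef_pos: [0.4398, -0.2262, 0.1014]
tool_rot: [3.14, 0.001, 1.457]
contact_force: [0.2, 0.1, -0.3]
grip_width: 0.397
finger_force: 19.9
```

Request:
servo_tool(steps=[[[0,0,0.03,0],[0,0,0.06,0],[0,0,0.08,0],[0,0,0.085,0],[0,0,0.085,0]]])

```text
time_s: 7.6
eef_pos: [0.4378, -0.2218, 0.0147]
tool_rot: [-3.137, -0.002, 1.461]
contact_force: [0.2, -0.8, -1.1]
grip_width: 0.398
finger_force: 19.9
```

Run:
```python
from h import *
print(to(.438,-.223,.0083,83.7),sense()["grip_width"])
```

```text
(array([-0.0012,  0.0004,  0.0064]), np.float64(-0.01)) 0.3981740648968342
```

Request:
servo_tool(steps=[[[-0.001,0,0.006,0],[-0.001,0,0.008,0],[-0.001,0,0.008,0],[-0.001,0,0.008,0]]])

```text
time_s: 8.0
eef_pos: [0.4399, -0.2241, 0.0094]
tool_rot: [3.14, 0.001, 1.461]
contact_force: [0.0, 0.2, -1.1]
grip_width: 0.398
finger_force: 19.9
```

Request:
servo_tool(steps=[[[0,0,0,0],[0,0,0,0],[0,0,0,0],[0,0,0,0],[0,0,0,0],[0,0,0,0],[0,0,0,0]]], gripper=100)

```text
time_s: 8.7
eef_pos: [0.4394, -0.2238, 0.0087]
tool_rot: [-3.142, -0.0, 1.461]
contact_force: [1.2, -0.3, -0.7]
grip_width: 0.993
finger_force: 0.0
```

Request:
servo_tool(steps=[[[0,0,-0.04,0],[0,0,-0.08,0],[0,0,-0.1,0],[0,0,-0.1,0]]])

```text
time_s: 9.1
eef_pos: [0.4421, -0.2254, 0.1125]
tool_rot: [3.135, 0.003, 1.461]
contact_force: [-0.4, -0.0, -0.3]
grip_width: 1.001
finger_force: 0.0
```

Run:
```python
from h import *
print(to(.5085,-.0265,.11,91.7),sense()["grip_width"])
```

```text
(array([0.205 , 0.0441, 0.0022]), np.float64(-8.01)) 1.0009514512804694
```

Request:
servo_tool(steps=[[[0.045,0.005,0,-2],[0.09,0.015,0,-4],[0.135,0.027,0,-6],[0.175,0.037,0,-8],[0.2,0.042,0,-8],[0.205,0.044,0,-8],[0.205,0.044,0,-8]]])

```text
time_s: 9.8
eef_pos: [0.5049, -0.0243, 0.1073]
tool_rot: [-3.139, 0.0, 1.602]
contact_force: [-0.0, -0.7, 0.0]
grip_width: 0.998
finger_force: 0.0
```

Run:
```python
from h import *
T=cam("top");save(T,"t2.png")
print(to(.5085,-.0265,.02,91.7),sense()["eef_pos"])
for m in masks_of("nest_block",T)[:2]: print(m["conf"],m["bbox"],ray(T,[(m["bbox"][0]+m["bbox"][2])/2,(m["bbox"][1]+m["bbox"][3])/2],.026))
```

```text
(array([-0.0015,  0.0039,  0.0875]), np.float64(0.04)) [ 0.50476365 -0.02507539  0.107514  ]
0.52 [419.2, 282.2, 438.7, 304.4] [ 0.43989631 -0.2224223   0.026     ]
```

View pics/t2.png

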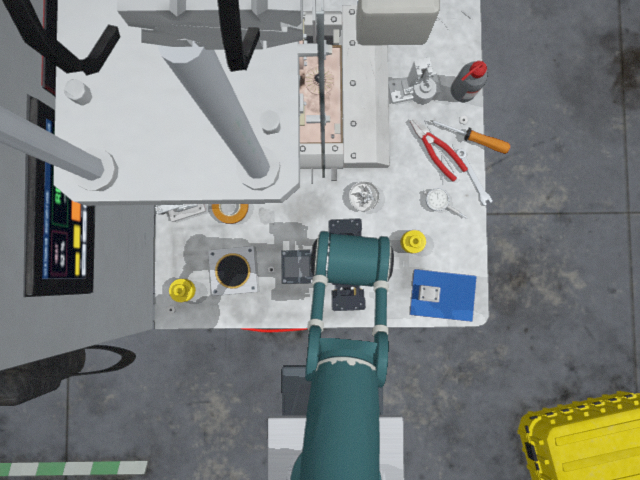

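The nest block stands on the mat at (429,293). Now the V block.

Request:
servo_tool(steps=[[[-0.0015,0.003,0.04,0],[-0.0015,0.003,0.075,0],[-0.0015,0.003,0.09,0],[-0.0015,0.003,0.0935,0],[-0.0015,0.003,0.0935,0]]])

```text
time_s: 10.4
eef_pos: [0.5079, -0.0273, 0.0147]
tool_rot: [-3.14, -0.0, 1.599]
contact_force: [0.6, 0.8, 0.5]
grip_width: 0.998
finger_force: 0.0
```

Request:
servo_tool(steps=[[[0,0,0,0],[0,0,0,0],[0,0,0,0],[0,0,0,0],[0,0,0,0],[0,0,0,0],[0,0,0,0],[0,0,0,0]]], gripper=35, squeeze=35)

```text
time_s: 11.2
eef_pos: [0.5087, -0.0262, 0.0153]
tool_rot: [-3.142, 0.0, 1.6]
contact_force: [-1.0, 0.0, 1.9]
grip_width: 0.45
finger_force: 34.9
```

Request:
servo_tool(steps=[[[0,0,-0.03,0],[0,0,-0.07,0],[0,0,-0.1,0],[0,0,-0.115,0],[0,0,-0.115,0]]])

```text
time_s: 11.7
eef_pos: [0.5104, -0.0265, 0.1325]
tool_rot: [3.137, 0.001, 1.6]
contact_force: [0.3, 0.0, -3.0]
grip_width: 0.451
finger_force: 34.9
```

Run:
```python
from h import *
s=sense();print(s["eef_pos"],s["tool_rot"],s["grip_width"],to(.430,-.297,.1,83.7))
```

```text
[ 0.5103826  -0.02645353  0.13245021] [3.13690483e+00 6.14398168e-04 1.60033556e+00] 0.4508677141059793 (array([-0.268 , -0.0885,  0.0322]), np.float64(7.99))
```

Request:
servo_tool(steps=[[[-0.045,-0.02,0,1],[-0.09,-0.04,0,2],[-0.135,-0.055,0,4],[-0.18,-0.07,0,5],[-0.225,-0.08,0,6],[-0.255,-0.086,0.01,7],[-0.268,-0.088,0.03,8],[-0.268,-0.088,0.05,8]]])

```text
time_s: 12.5
eef_pos: [0.4274, -0.2985, 0.078]
tool_rot: [-3.14, -0.0, 1.457]
contact_force: [-0.1, 0.2, -3.0]
grip_width: 0.451
finger_force: 34.9
```

Request:
servo_tool(steps=[[[0,0,0.03,0],[0,0,0.05,0],[0,0,0.06,0],[0,0,0.06,0],[0,0,0.06,0]]])

```text
time_s: 13.0
eef_pos: [0.4286, -0.2967, 0.02]
tool_rot: [-3.141, -0.0, 1.461]
contact_force: [0.6, -0.4, -3.2]
grip_width: 0.451
finger_force: 34.9
```

Run:
```python
from h import *
print(to(.430,-.297,.012,83.7),sense()["grip_width"])
```

```text
(array([-0.0002,  0.0014,  0.008 ]), np.float64(-0.0)) 0.451184912901945
```

Request:
servo_tool(steps=[[[0,0.001,0.006,0],[0,0.001,0.008,0],[0,0.001,0.008,0],[0,0.001,0.008,0]]])

```text
time_s: 13.4
eef_pos: [0.4299, -0.297, 0.0126]
tool_rot: [3.141, 0.0, 1.461]
contact_force: [-0.6, 0.6, -3.4]
grip_width: 0.452
finger_force: 34.9
```

Request:
servo_tool(steps=[[[0,0,0,0],[0,0,0,0],[0,0,0,0],[0,0,0,0],[0,0,0,0],[0,0,0,0],[0,0,0,0]]], gripper=100)

```text
time_s: 14.1
eef_pos: [0.4296, -0.2969, 0.0122]
tool_rot: [-3.142, -0.0, 1.461]
contact_force: [0.3, -0.0, 0.3]
grip_width: 1.0
finger_force: 0.0
```

Request:
servo_tool(steps=[[[0,0,-0.04,0],[0,0,-0.08,0],[0,0,-0.12,0],[0,0,-0.13,0],[0,0,-0.13,0]]])

```text
time_s: 14.6
eef_pos: [0.431, -0.2979, 0.1446]
tool_rot: [3.137, 0.003, 1.461]
contact_force: [-0.5, -0.4, -0.6]
grip_width: 1.001
finger_force: 0.0
```

Run:
```python
from h import *
T=cam("top");S=cam("side")
for th,z in(("nest_block",.026),("v_block",.038),("turned_stop",.065)):
  for m in masks_of(th,T)[:3]: b=m["bbox"];print(th,m["conf"],b,ray(T,[(b[0]+b[2])/2,(b[1]+b[3])/2],z))
a=np.hstack([cv2.resize(T["img"][220:330,270:490],(440,220)),cv2.resize(S["img"][180:310,280:470],(321,220))]);cv2.imwrite("pics/c3.png",a[:,:,::-1])
# stop neck bore circle/top circle: bright disc via Hough on the upscaled crop
g=cv2.resize(cv2.cvtColor(T["img"][240:290,295:350],7),None,fx=8,fy=8,interpolation=2)
c=cv2.HoughCircles(g,cv2.HOUGH_GRADIENT,1,40,param1=80,param2=20,minRadius=25,maxRadius=110)
if c is not None:
  for k in c[0][:6]: u=[k[0]/8+295-.44,k[1]/8+240-.44];print(u,k[2]/8,ray(T,u,.051),ray(T,u,.065))
s=sense();print(s["eef_pos"],s["q"])
```

```text
nest_block 0.84 [419.7, 284.6, 437.6, 301.9] [ 0.44001963 -0.22172195  0.026     ]
v_block 0.75 [449.3, 286.8, 471.5, 305.7] [ 0.43266638 -0.29320331  0.038     ]
turned_stop 0.97 [399.5, 233.6, 427.8, 251.7] [ 0.55681896 -0.18314186  0.065     ]
turned_stop 0.85 [165.7, 276.6, 195.6, 303.2] [0.45379645 0.35117602 0.065     ]
turned_stop 0.63 [310.0, 253.7, 334.1, 277.3] [0.50645072 0.0274346  0.065     ]
[np.float32(321.6225), np.float32(265.7475)] 11.7875 [0.50624505 0.02851715 0.051     ] [0.50589382 0.02841854 0.065     ]
[ 0.42825308 -0.29587003  0.13982554] [-6.52416746e-01  6.02841274e-02  2.03097088e+00 -2.63594481e-05
  1.05462096e+00 -5.42305086e-01]
```

View pics/c3.png

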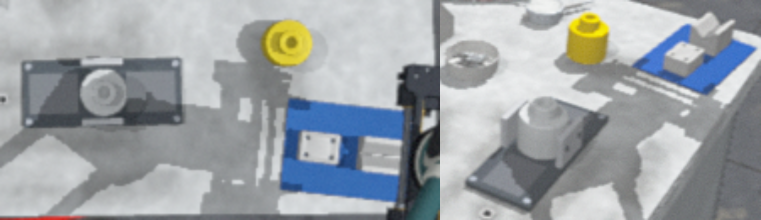

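Run:
```python
from h import *
print(to(.506,.0295,.12,181.7))
```

```text
(array([0.3319, 0.0416, 0.0204]), np.float64(-98.01))
```

Request:
servo_tool(steps=[[[0.042,0.005,0,-8],[0.084,0.01,0,-16],[0.126,0.015,0,-24],[0.168,0.02,0,-32],[0.21,0.026,0,-40],[0.252,0.032,0,-48],[0.294,0.037,0.01,-56],[0.332,0.0416,0.02,-64]]])

```text
time_s: 15.65
eef_pos: [0.507, 0.0305, 0.1208]
tool_rot: [-3.141, -0.001, 2.584]
contact_force: [0.1, 0.3, 0.4]
grip_width: 0.998
finger_force: 0.0
```

Request:
servo_tool(steps=[[[0,0,0,-8],[0,0,0,-16],[0,0,0,-24],[0,0,0,-32],[0,0,0,-34],[0,0,0,-34]]])

```text
time_s: 16.25
eef_pos: [0.5063, 0.0286, 0.1205]
tool_rot: [3.142, -0.003, -3.112]
contact_force: [-0.1, 0.3, -0.4]
grip_width: 1.003
finger_force: 0.0
```

Run:
```python
from h import *
S=cam("side");cv2.imwrite("pics/c4.png",cv2.resize(S["img"][190:310,260:420],(480,360))[:,:,::-1])
print(to(.506,.0295,.0185,181.7),sense()["q"])
```

```text
(array([1.000e-04, 1.000e-03, 1.022e-01]), np.float64(-0.07)) [ 7.16089647e-03  5.59877103e-02  2.07493029e+00  1.63851632e-05
  1.01342895e+00 -1.59216307e+00]
```

View pics/c4.png

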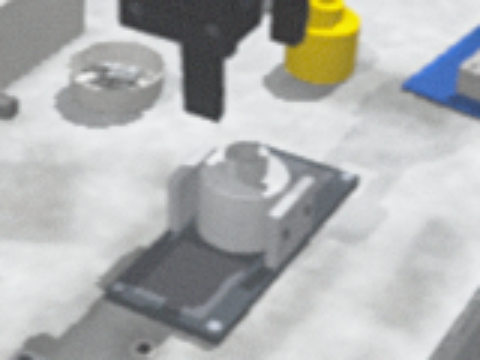

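The fingers straddle the stop along the row, with both end bays empty. Descending.

Request:
servo_tool(steps=[[[0,0.001,0.04,0],[0,0.001,0.075,0],[0,0.001,0.095,0],[0,0.001,0.102,0],[0,0.001,0.102,0]]])

```text
time_s: 16.8
eef_pos: [0.5061, 0.0295, 0.0188]
tool_rot: [3.142, -0.003, -3.113]
contact_force: [-0.2, 0.3, 0.1]
grip_width: 1.0
finger_force: 0.0
```

Request:
servo_tool(steps=[[[0,0,0,0],[0,0,0,0],[0,0,0,0],[0,0,0,0],[0,0,0,0],[0,0,0,0],[0,0,0,0]]], gripper=50, squeeze=30)

```text
time_s: 17.5
eef_pos: [0.5081, 0.0295, 0.021]
tool_rot: [-3.141, 0.001, -3.112]
contact_force: [-0.8, -0.8, 5.7]
grip_width: 0.604
finger_force: 30.0
```

Request:
servo_tool(steps=[[[0,0,-0.03,0],[0,0,-0.07,0],[0,0,-0.1,0],[0,0,-0.115,0],[0,0,-0.115,0]]])

```text
time_s: 18.0
eef_pos: [0.509, 0.0296, 0.1374]
tool_rot: [3.142, 0.005, -3.112]
contact_force: [0.4, -0.4, -2.3]
grip_width: 0.611
finger_force: 30.0
```

Run:
```python
from h import *
S=cam("side")
for m in mark_of("turned_stop",S)[:3]: print(m)
s=sense();p=s["eef_pos"];print(p,s["grip_width"],proj(S,p+[0,0,-.01]),to(.4975,.2425,.1,197))
cv2.imwrite("pics/c5.png",cv2.resize(S["img"][150:310,240:420],(540,480))[:,:,::-1])
```

```text
{'location': [367.6, 211.7], 'conf': 0.78}
{'location': [340.8, 213.6], 'conf': 0.55}
{'location': [440.6, 204.1], 'conf': 0.16}
[0.50661357 0.02956539 0.13420229] 0.6118631732918934 [341.6856566  212.74200777] (array([0.0028, 0.2131, 0.0342]), np.float64(-15.31))
```

View pics/c5.png

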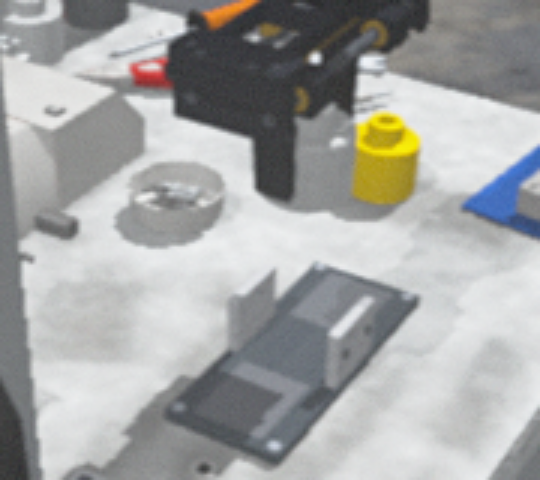

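Request:
servo_tool(steps=[[[0.001,0.04,0,0],[0.002,0.085,0,0],[0.003,0.13,0.005,0],[0.004,0.175,0.02,0],[0.005,0.205,0.04,0],[0.005,0.213,0.06,0],[0.005,0.213,0.07,0],[0.005,0.213,0.07,0]]])

```text
time_s: 18.9
eef_pos: [0.4931, 0.2409, 0.0615]
tool_rot: [-3.138, -0.007, -3.111]
contact_force: [0.1, 0.3, -2.0]
grip_width: 0.612
finger_force: 30.0
```

Run:
```python
from h import *
S=cam("side");p=sense()["eef_pos"];print(to(.498,.243,.0215,181.7),p)
for m in masks_of("turned_stop",S)[:3]: print(m["conf"],m["bbox"])
for m in mark_of("turned_stop",S)[:3]: print(m)
print(proj(S,p+[0,0,-.0115]))
for d in(-27.5,27.5): 
    u=np.array([.4,.33,0])/np.hypot(.4,.33)*d/1000; print(proj(S,p+u+[0,0,.01]))
print("seat",[m for m in look_for("seat",S)[:2]])
cv2.imwrite("pics/c6.png",cv2.resize(S["img"][240:400,225:385],(560,560))[:,:,::-1])
```

```text
(array([-0.0038,  0.002 ,  0.0416]), np.float64(-0.02)) [0.49442382 0.24097529 0.06308095]
0.91 [271.1, 288.6, 296.6, 333.4]
0.56 [353.6, 183.0, 378.4, 217.3]
{'location': [279.6, 320.3], 'conf': 0.58}
{'location': [360.2, 210.3], 'conf': 0.56}
[277.0750881  316.71842889]
[294.902612   304.65138637]
[257.79255959 307.63261177]
seat [{'bbox': [257.6, 320.1, 323.9, 376.5], 'conf': 0.93}, {'bbox': [298.9, 205.9, 310.1, 226.0], 'conf': 0.17}]
```

View pics/c6.png

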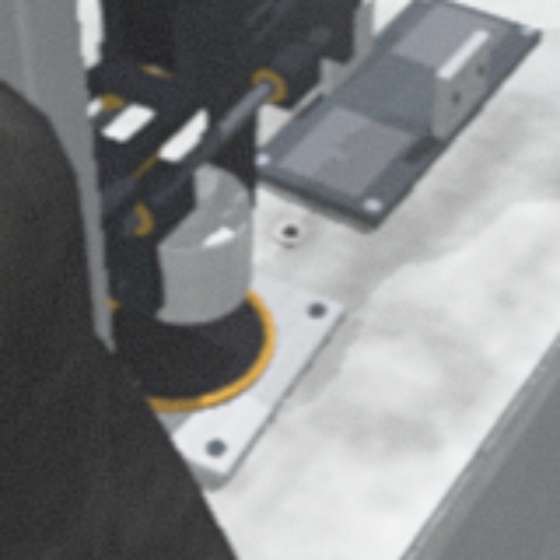

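The stop hangs plumb over the ring and its right edge is at about 296 px, against a predicted 295. Lowering it.

Request:
servo_tool(steps=[[[-0.005,0.002,0.015,0],[-0.005,0.002,0.03,0],[-0.005,0.002,0.038,0],[-0.005,0.002,0.039,0],[-0.005,0.002,0.039,0],[-0.005,0.002,0.039,0]]])

```text
time_s: 19.7
eef_pos: [0.5013, 0.2445, 0.0264]
tool_rot: [3.141, 0.0, -3.112]
contact_force: [0.1, -0.4, -3.0]
grip_width: 0.614
finger_force: 30.0
```

Request:
servo_tool(steps=[[[0,0,0.001,0],[0,0,0.001,0],[0,0,0.001,0]]])

```text
time_s: 20.0
eef_pos: [0.5013, 0.2446, 0.0256]
tool_rot: [3.141, 0.001, -3.112]
contact_force: [-0.1, 0.3, -3.1]
grip_width: 0.612
finger_force: 30.0
```

Request:
servo_tool(steps=[[[0,0,0.0015,0],[0,0,0.0015,0],[0,0,0.0015,0]]])

```text
time_s: 20.3
eef_pos: [0.501, 0.2444, 0.0236]
tool_rot: [-3.142, -0.0, -3.112]
contact_force: [-0.6, -0.0, -2.2]
grip_width: 0.61
finger_force: 30.0
```

Request:
servo_tool(steps=[[[0.001,-0.001,0.001,0],[0.001,-0.001,0.001,0],[0.001,-0.001,0.001,0]]])

```text
time_s: 20.6
eef_pos: [0.5, 0.2433, 0.0226]
tool_rot: [-3.141, -0.0, -3.112]
contact_force: [-0.2, -0.6, -3.2]
grip_width: 0.614
finger_force: 30.0
```

Request:
servo_tool(steps=[[[0,0,0.001,0],[0,0,0.001,0],[0,0,0.001,0]]])

```text
time_s: 20.9
eef_pos: [0.5001, 0.2434, 0.0216]
tool_rot: [-3.142, -0.0, -3.112]
contact_force: [-0.0, 0.2, -2.9]
grip_width: 0.614
finger_force: 30.0
```

Run:
```python
from h import *
S=cam("side");s=sense();print(s["eef_pos"],s["contact_force"])
cv2.imwrite("pics/c7.png",cv2.resize(S["img"][270:390,225:345],(600,600))[:,:,::-1])
```

```text
[0.50011234 0.24341608 0.02169351] [ 0.04159152 -0.13240825 -2.58586394]
```

View pics/c7.png

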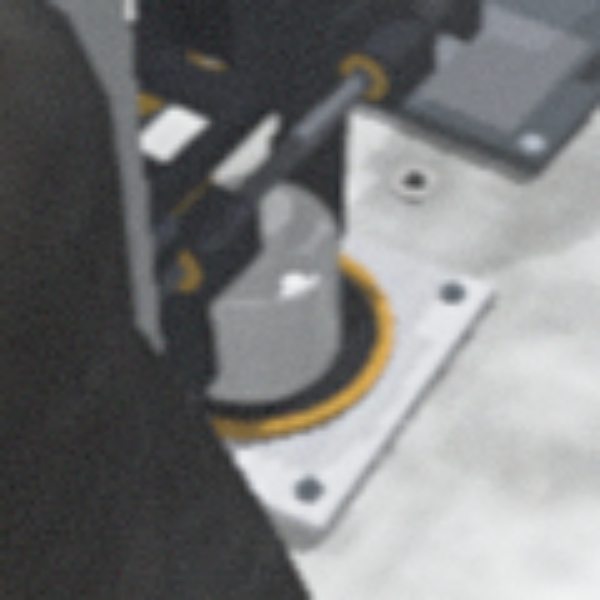

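The stop is centred in the ring, with a right-hand gap of about 7 px (10 mm), and is just above the plate. I'll lower it until it touches.

Request:
servo_tool(steps=[[[0,0,0.001,0],[0,0,0.001,0],[0,0,0.001,0]]])

```text
time_s: 21.25
eef_pos: [0.5003, 0.2435, 0.0211]
tool_rot: [3.141, 0.0, -3.112]
contact_force: [-1.4, -0.0, 1.1]
grip_width: 0.607
finger_force: 30.0
```

Request:
servo_tool(steps=[[[0,0,0.001,0],[0,0,0.001,0],[0,0,0.001,0]]])

```text
time_s: 21.55
eef_pos: [0.5005, 0.2435, 0.021]
tool_rot: [3.142, 0.0, -3.112]
contact_force: [-3.4, -1.4, 7.8]
grip_width: 0.61
finger_force: 30.0
```

Request:
servo_tool(steps=[[[0,0,0.001,0],[0,0,0.001,0],[0,0,0.001,0]]])

```text
time_s: 21.85
eef_pos: [0.5006, 0.2435, 0.0209]
tool_rot: [-3.142, 0.0, -3.112]
contact_force: [-5.6, -3.7, 15.2]
grip_width: 0.61
finger_force: 30.0
```

Request:
servo_tool(steps=[[[0,0,-0.002,0],[0,0,-0.002,0]]])

```text
time_s: 22.05
eef_pos: [0.5005, 0.2436, 0.0211]
tool_rot: [3.141, 0.001, -3.112]
contact_force: [-0.4, -0.1, 3.3]
grip_width: 0.613
finger_force: 30.0
```

Request:
servo_tool(steps=[[[0,0,0,0],[0,0,0,0],[0,0,0,0],[0,0,0,0],[0,0,0,0],[0,0,0,0],[0,0,0,0]]], gripper=100)

```text
time_s: 22.75
eef_pos: [0.5001, 0.2434, 0.0207]
tool_rot: [-3.142, -0.0, -3.112]
contact_force: [-0.8, -0.1, -0.0]
grip_width: 1.001
finger_force: 0.0
```

Request:
servo_tool(steps=[[[0,0,-0.04,0],[0,0,-0.08,0],[0,0,-0.115,0],[0,0,-0.115,0],[0,0,-0.115,0]]])

```text
time_s: 23.25
eef_pos: [0.5008, 0.2437, 0.1368]
tool_rot: [3.141, 0.002, -3.112]
contact_force: [0.3, -0.3, 0.3]
grip_width: 0.999
finger_force: 0.0
```

Run:
```python
from h import *
S=cam("side");T=cam("top")
for m in mark_of("turned_stop",S)[:3]: print(m,ray(S,m["location"],.008))
print(to(.506,.03,.14,181.7-64),to(.4296,-.2969,.12,83.7))
cv2.imwrite("pics/c8.png",np.hstack([cv2.resize(S["img"][270:390,225:345],(400,400)),cv2.resize(T["img"][240:340,400:500],(400,400))])[:,:,::-1])
```

```text
{'location': [277.2, 338.6], 'conf': 0.94} [0.49396148 0.24452978 0.008     ]
{'location': [364.0, 210.9], 'conf': 0.92} [ 0.56187408 -0.17543034  0.008     ]
(array([-0.001 , -0.2129, -0.006 ]), np.float64(63.99)) (array([ 0.0849, -0.5374,  0.0147]), np.float64(97.99))
```

View pics/c8.png

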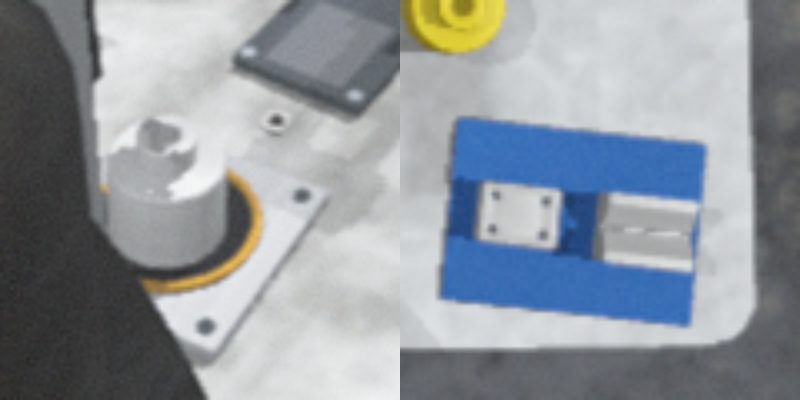

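The stop stands in the ring (mark 1 mm from the seat centre by the same camera), and both blocks are on the mat. Now I fetch the V block.

Request:
servo_tool(steps=[[[0.007,-0.045,0,8],[0.014,-0.09,0,16],[0.021,-0.135,0,24],[0.028,-0.18,0,32],[0.035,-0.225,0,40],[0.042,-0.27,0,48],[0.049,-0.315,0,56],[0.056,-0.36,0,64]]])

```text
time_s: 24.2
eef_pos: [0.453, -0.1194, 0.134]
tool_rot: [-3.139, -0.002, 2.048]
contact_force: [0.4, 0.2, 0.0]
grip_width: 0.998
finger_force: 0.0
```

Run:
```python
from h import *
print(to(.4296,-.2969,.12,83.7),sense()["eef_pos"])
```

```text
(array([-0.1469, -0.1023,  0.0139]), np.float64(33.67)) [ 0.4529561  -0.11941132  0.13398888]
```

Request:
servo_tool(steps=[[[-0.037,-0.026,0,8],[-0.074,-0.051,0,16],[-0.11,-0.077,0,24],[-0.142,-0.099,0,31],[-0.147,-0.102,0.01,33.7],[-0.147,-0.102,0.014,33.7],[-0.147,-0.102,0.014,33.7]]])

```text
time_s: 24.9
eef_pos: [0.4312, -0.2943, 0.1193]
tool_rot: [-3.137, -0.003, 1.467]
contact_force: [-0.1, 0.0, 0.5]
grip_width: 0.999
finger_force: 0.0
```

Run:
```python
from h import *
print(to(.4296,-.2969,.0122,83.7),sense()["eef_pos"])
```

```text
(array([-0.003 , -0.0008,  0.1071]), np.float64(0.33)) [ 0.43115978 -0.29433403  0.11930936]
```

Request:
servo_tool(steps=[[[-0.002,-0.001,0.04,0.3],[-0.002,-0.001,0.075,0.3],[-0.002,-0.001,0.095,0.3],[-0.002,-0.001,0.1,0.3],[-0.002,-0.001,0.1,0.3]]])

```text
time_s: 25.4
eef_pos: [0.4311, -0.2961, 0.0209]
tool_rot: [-3.14, -0.001, 1.463]
contact_force: [-0.8, 0.4, 0.6]
grip_width: 1.002
finger_force: 0.0
```

Run:
```python
from h import *
print(to(.4296,-.2969,.0122,83.7),sense()["eef_pos"])
```

```text
(array([-0.001 , -0.0014,  0.0087]), np.float64(0.1)) [ 0.43109986 -0.29608937  0.02093821]
```

Request:
servo_tool(steps=[[[-0.001,-0.001,0.008,0.1],[-0.001,-0.001,0.0085,0.1],[-0.001,-0.001,0.0085,0.1],[-0.001,-0.001,0.0085,0.1]]])

```text
time_s: 25.8
eef_pos: [0.4309, -0.2988, 0.014]
tool_rot: [3.14, 0.001, 1.459]
contact_force: [-0.3, 0.1, -0.7]
grip_width: 0.997
finger_force: 0.0
```

Request:
servo_tool(steps=[[[0,0,0,0],[0,0,0,0],[0,0,0,0],[0,0,0,0],[0,0,0,0],[0,0,0,0],[0,0,0,0],[0,0,0,0]]], gripper=35, squeeze=35)

```text
time_s: 26.6
eef_pos: [0.4303, -0.2984, 0.0132]
tool_rot: [-3.141, -0.0, 1.459]
contact_force: [-1.2, -0.3, 1.6]
grip_width: 0.447
finger_force: 35.0
```

Request:
servo_tool(steps=[[[0,0,-0.04,0],[0,0,-0.08,0],[0,0,-0.11,0],[0,0,-0.115,0],[0,0,-0.115,0]]])

```text
time_s: 27.1
eef_pos: [0.4307, -0.2986, 0.1284]
tool_rot: [3.14, 0.001, 1.459]
contact_force: [1.0, 0.5, -4.8]
grip_width: 0.449
finger_force: 35.0
```

Run:
```python
from h import *
print(to(.5087,-.0262,.1,91.7),sense()["eef_pos"])
```

```text
(array([0.2794, 0.0471, 0.0283]), np.float64(-8.11)) [ 0.43069765 -0.29858491  0.12842438]
```

Request:
servo_tool(steps=[[[0.045,0.005,0,-1],[0.09,0.012,0,-2],[0.135,0.02,0,-4],[0.18,0.03,0,-5],[0.225,0.038,0,-6],[0.26,0.044,0,-7],[0.277,0.047,0.01,-8.1],[0.278,0.047,0.03,-8.1]]])

```text
time_s: 27.9
eef_pos: [0.5082, -0.0249, 0.0964]
tool_rot: [-3.141, -0.001, 1.604]
contact_force: [0.8, -0.8, -3.0]
grip_width: 0.451
finger_force: 35.0
```

Request:
servo_tool(steps=[[[0,0,0.03,0],[0,0,0.055,0],[0,0,0.065,0],[0,0,0.065,0],[0,0,0.065,0]]])

```text
time_s: 28.4
eef_pos: [0.5079, -0.0275, 0.0328]
tool_rot: [-3.14, -0.0, 1.6]
contact_force: [-0.3, 0.3, -2.2]
grip_width: 0.452
finger_force: 35.0
```

Run:
```python
from h import *
print(to(.5087,-.0277,.0175,91.7),sense()["eef_pos"])
```

```text
(array([-0.0003,  0.0008,  0.0153]), np.float64(-0.02)) [ 0.50786735 -0.027472    0.03277068]
```

Request:
servo_tool(steps=[[[0,0.001,0.01,0],[0,0.001,0.014,0],[0,0.001,0.0145,0],[0,0.001,0.0145,0]]])

```text
time_s: 28.8
eef_pos: [0.5093, -0.0274, 0.0189]
tool_rot: [3.141, 0.0, 1.6]
contact_force: [-0.1, 0.3, -3.2]
grip_width: 0.446
finger_force: 35.0
```

Request:
servo_tool(steps=[[[0,0,0.001,0],[0,0,0.001,0],[0,0,0.001,0]]])

```text
time_s: 29.1
eef_pos: [0.5093, -0.0274, 0.0179]
tool_rot: [3.141, 0.0, 1.6]
contact_force: [-0.2, -0.5, -2.8]
grip_width: 0.451
finger_force: 35.0
```

Request:
servo_tool(steps=[[[0,0,0.001,0],[0,0,0.001,0],[0,0,0.001,0]]])

```text
time_s: 29.4
eef_pos: [0.5095, -0.0274, 0.0172]
tool_rot: [3.141, 0.0, 1.6]
contact_force: [-1.2, 0.4, 2.0]
grip_width: 0.452
finger_force: 35.0
```

Request:
servo_tool(steps=[[[0,0,0,0],[0,0,0,0],[0,0,0,0],[0,0,0,0],[0,0,0,0],[0,0,0,0],[0,0,0,0]]], gripper=100)

```text
time_s: 30.1
eef_pos: [0.5092, -0.0274, 0.0167]
tool_rot: [-3.142, 0.0, 1.6]
contact_force: [0.6, -0.8, -0.2]
grip_width: 1.001
finger_force: 0.0
```

Request:
servo_tool(steps=[[[0,0,-0.04,0],[0,0,-0.08,0],[0,0,-0.105,0],[0,0,-0.105,0],[0,0,-0.105,0]]])

```text
time_s: 30.6
eef_pos: [0.5094, -0.0274, 0.122]
tool_rot: [3.14, 0.0, 1.6]
contact_force: [-0.5, 0.0, -0.5]
grip_width: 0.996
finger_force: 0.0
```

Run:
```python
from h import *
print(to(.4394,-.2238,.115,83.7),sense()["eef_pos"])
```

```text
(array([-0.1942, -0.0758,  0.0069]), np.float64(8.0)) [ 0.50943188 -0.02739735  0.1219943 ]
```

Request:
servo_tool(steps=[[[-0.043,-0.017,0,2],[-0.086,-0.034,0,4],[-0.13,-0.05,0,6],[-0.17,-0.066,0,8],[-0.194,-0.0755,0,8],[-0.194,-0.0755,0.03,8],[-0.194,-0.0755,0.06,8],[-0.194,-0.0755,0.08,8]]])

```text
time_s: 31.4
eef_pos: [0.4363, -0.2224, 0.0376]
tool_rot: [-3.136, -0.003, 1.46]
contact_force: [0.3, -0.0, -0.8]
grip_width: 1.001
finger_force: 0.0
```

Request:
servo_tool(steps=[[[0,0,0.01,0],[0,0,0.012,0],[0,0,0.012,0],[0,0,0.012,0]]])

```text
time_s: 31.8
eef_pos: [0.4402, -0.2238, 0.0305]
tool_rot: [3.14, 0.001, 1.461]
contact_force: [0.4, -1.7, 0.2]
grip_width: 0.998
finger_force: 0.0
```

Run:
```python
from h import *
print(to(.4394,-.2238,.0087,83.7),sense()["eef_pos"])
```

```text
(array([-0.0001, -0.0009,  0.0218]), np.float64(0.01)) [ 0.4402263  -0.22381514  0.03050069]
```

Request:
servo_tool(steps=[[[0,0,0.012,0],[0,0,0.019,0],[0,0,0.0215,0],[0,0,0.0215,0],[0,0,0.0215,0]]])

```text
time_s: 32.3
eef_pos: [0.4394, -0.2235, 0.0081]
tool_rot: [-3.141, -0.0, 1.461]
contact_force: [-0.4, 0.0, -0.5]
grip_width: 0.999
finger_force: 0.0
```

Request:
servo_tool(steps=[[[0,0,0,0],[0,0,0,0],[0,0,0,0],[0,0,0,0],[0,0,0,0],[0,0,0,0],[0,0,0,0],[0,0,0,0]]], gripper=30, squeeze=20)

```text
time_s: 33.1
eef_pos: [0.4394, -0.2235, 0.0082]
tool_rot: [-3.142, -0.0, 1.461]
contact_force: [0.6, 0.5, -0.1]
grip_width: 0.4
finger_force: 20.0
```

Request:
servo_tool(steps=[[[0,0,0,0],[0,0,0,0],[0,0,-0.04,0],[0,0,-0.08,0],[0,0,-0.115,0],[0,0,-0.125,0],[0,0,-0.125,0]]])

```text
time_s: 33.8
eef_pos: [0.4406, -0.2242, 0.1347]
tool_rot: [3.138, 0.002, 1.461]
contact_force: [0.1, -0.1, -1.9]
grip_width: 0.397
finger_force: 20.0
```

Run:
```python
from h import *
print(to(.5057,.089,.12,91.9),sense()["eef_pos"])
```

```text
(array([0.3185, 0.0303, 0.0143]), np.float64(-8.21)) [ 0.4405839  -0.22418895  0.13473543]
```

Request:
servo_tool(steps=[[[0.045,0.004,0,-1],[0.09,0.008,0,-2],[0.135,0.013,0,-4],[0.18,0.017,0,-5],[0.225,0.022,0,-6],[0.27,0.026,0,-7],[0.305,0.03,0,-8.2],[0.3185,0.031,0,-8.2]]])

```text
time_s: 34.6
eef_pos: [0.5038, 0.0922, 0.1304]
tool_rot: [-3.137, -0.0, 1.607]
contact_force: [-0.1, -0.7, -0.5]
grip_width: 0.395
finger_force: 20.0
```

Request:
servo_tool(steps=[[[0,0,0.03,0],[0,0,0.065,0],[0,0,0.09,0],[0,0,0.1,0],[0,0,0.1,0],[0,0,0.1,0]]])

```text
time_s: 35.2
eef_pos: [0.5054, 0.0892, 0.0333]
tool_rot: [-3.141, 0.0, 1.603]
contact_force: [0.1, 0.5, -1.2]
grip_width: 0.395
finger_force: 20.0
```

Run:
```python
from h import *
print(to(.5057,.089,.0125,91.9),sense()["eef_pos"],sense()["grip_width"])
```

```text
(array([-0.0002,  0.0003,  0.0208]), np.float64(-0.04)) [0.50541613 0.08924331 0.03331161] 0.39472196497850404
```

Request:
servo_tool(steps=[[[0,0,0.012,0],[0,0,0.019,0],[0,0,0.0205,0],[0,0,0.0205,0],[0,0,0.0205,0]]])

```text
time_s: 35.7
eef_pos: [0.5055, 0.0897, 0.0129]
tool_rot: [3.141, -0.0, 1.604]
contact_force: [0.8, -0.1, -0.9]
grip_width: 0.395
finger_force: 20.0
```

Request:
servo_tool(steps=[[[0,0,0.0007,0],[0,0,0.0007,0],[0,0,0.0007,0]]])

```text
time_s: 36.0
eef_pos: [0.5055, 0.0897, 0.0122]
tool_rot: [3.141, -0.0, 1.604]
contact_force: [-0.2, 0.8, -0.5]
grip_width: 0.395
finger_force: 20.0
```

Request:
servo_tool(steps=[[[0,0,0,0],[0,0,0,0],[0,0,0,0],[0,0,0,0],[0,0,0,0],[0,0,0,0],[0,0,0,0]]], gripper=100)

```text
time_s: 36.7
eef_pos: [0.5052, 0.0896, 0.012]
tool_rot: [3.142, 0.0, 1.604]
contact_force: [0.8, -0.6, 0.0]
grip_width: 0.992
finger_force: 0.0
```

Request:
servo_tool(steps=[[[0,0,-0.04,0],[0,0,-0.08,0],[0,0,-0.12,0],[0,-0.03,-0.13,0],[-0.03,-0.06,-0.13,0],[-0.07,-0.08,-0.13,0],[-0.11,-0.1,-0.13,0],[-0.15,-0.12,-0.13,0]]])

```text
time_s: 37.5
eef_pos: [0.3893, -0.0652, 0.1423]
tool_rot: [3.141, 0.0, 1.605]
contact_force: [0.7, -0.4, 0.1]
grip_width: 1.004
finger_force: 0.0
```

Request:
servo_tool(steps=[[[-0.04,0,0,0],[-0.08,0,0,0],[-0.12,0,0,0],[-0.12,0,0,0],[-0.12,0,0,0],[-0.12,0,0,0]]])

```text
time_s: 38.1
eef_pos: [0.3938, -0.1833, 0.1417]
tool_rot: [-3.141, -0.001, 1.604]
contact_force: [-0.1, 0.4, 0.9]
grip_width: 1.001
finger_force: 0.0
```

Run:
```python
from h import *
S=cam("side");T=cam("top");s=sense();print(s["eef_pos"],s["qvel"])
for th,z in(("nest_block",.030),("v_block",.042),("turned_stop",.055)):
  for m in masks_of(th,T)[:3]:
    r=m["region"].astype(np.uint8); cs,_=cv2.findContours(r,0,2); k=max(cs,key=cv2.contourArea)
    P=np.array([ray(T,p,z)[:2] for p in k[:,0]],np.float32); q=cv2.minAreaRect(P*1000);print(th,round(m["conf"],2),np.round(q[0],1),np.round(q[1],1),round(q[2],1))
cv2.imwrite("pics/c9.png",np.hstack([cv2.resize(T["img"][180:330,190:490],(500,250)),cv2.resize(S["img"][210:390,225:405],(250,250))])[:,:,::-1])
```

```text
[ 0.39404911 -0.18292005  0.14176572] [ 0.00434639 -0.00319278  0.00040467 -0.0031976  -0.00075254 -0.00399387]
nest_block 0.73 [506.8  90. ] [40.  32.9] 89.7
v_block 0.66 [507.7 -25.9] [51.3 41.9] 89.4
turned_stop 0.89 [ 561.3 -180.9] [60.1 51. ] 89.4
turned_stop 0.62 [499.6 241.1] [57.8 48.4] 89.5
```

View pics/c9.png

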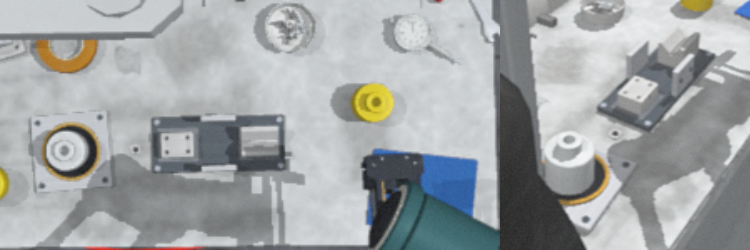

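The picture shows the stop inside the ring at (65,150), and both blocks back on the rack at (178,145) and (262,142), within about 1.5 mm of where they started. The bystanders have not moved and the arm is clear.

```bash
python3 -c "
from workcell import *
print(sign_off())"
```

```text
the job is handed in; nothing more can be done
None
```

The job is handed in: the stop stands upright in the seat ring, both blocks are back on their own bays within about 1.5 mm of their starts, and the bystanders look unmoved. It took about 38 of the 109 s; `sign_off()` gave no verdict.

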